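# Put the samples away after the practical

## Task

Clear the bench after the practical: stand the two amber vials upright in the small rack, one in each of its two bays, set the two metal tins in the wide low tray, one in each of its two bays, and lay the grey slide box flat in the long undivided tray, lid up. Set each thing down gently on the tray's floor, never dropping it or tipping it over, let go of everything, and leave the beaker and the tip box where they are.

Things in the scene. Friction and masses are not known exactly. Their poses are not given: they have to be found in the camera images.
- vial_a: Capped amber glass vial with black cap and paper label, a plain cylinder 28 mm in diameter and 65 mm tall, standing upright, about 45 g. Origin: centre of its underside, z up. Same as the other vial (either may take either bay).
- vial_b: Capped amber glass vial with black cap and paper label, a plain cylinder 28 mm in diameter and 65 mm tall, standing upright, about 45 g. Origin: centre of its underside, z up. Same as the other vial (either may take either bay).
- tin_a: Squat round bare-metal sample tin with lid, 48 mm in diameter (lid; the body below it 47 mm) and 40 mm tall, the lid being the top 14 mm with a small round paper label; standing upright, about 60 g. Origin: centre of its underside, z up. Same as the other tin (either may take either bay).
- tin_b: Squat round bare-metal sample tin with lid, 48 mm in diameter (lid; the body below it 47 mm) and 40 mm tall, the lid being the top 14 mm with a small round paper label; standing upright, about 60 g. Origin: centre of its underside, z up. Same as the other tin (either may take either bay).
- slide_box: Closed grey microscope-slide box with a white label on top, a rectangular block 36 mm (x) by 86 mm (y, its long axis) and 30 mm high (z up), lying flat, about 80 g. Origin: centre of its underside.
- vial_rack: Blue plastic like the other two, fixed to the bench. Origin: centre of its underside; y along its length, z up. The small, taller rack: 56 mm (x) by 108 mm (y) outside, 28 mm high, walls and floor 4 mm, a middle cross wall (4 mm, as high as the rim) making two square bays of 48 by 48 mm. Bay centres at y = +26 and -26 mm, x = 0; bay floor 4 mm above the origin, rim 28 mm.
- tin_tray: Blue plastic like the other two, fixed to the bench. Origin: centre of its underside; y along its length, z up. The wide low tray: 74 mm (x) by 144 mm (y) outside, 15 mm high, walls and floor 4 mm, a middle cross wall (4 mm, as high as the rim) making two square bays of 66 by 66 mm. Bay centres at y = +35 and -35 mm, x = 0; bay floor 4 mm above the origin, rim 15 mm.
- slide_tray: Blue plastic like the other two, fixed to the bench. Origin: centre of its underside; y along its length, z up. The low tray without a cross wall: 64 mm (x) by 114 mm (y, its long axis) outside, 14 mm high, walls and floor 4 mm thick, one bay of 56 by 106 mm. Bay centre at the origin's x, y; bay floor 4 mm above the origin, rim 14 mm.
- beaker: Bystander, to be left alone: empty glass beaker about 72 mm in diameter at the rim and 90 mm tall, standing loose at one side of the work. Origin: centre of its underside.
- tip_box: Bystander, to be left alone: white pipette-tip box with an orange top and red tips, 85 mm (x) by 124 mm (y) and 64 mm high, standing loose at one side of the work. Origin: centre of its underside.

How it is judged:
By the outcome, as a careful person would: the job done as asked, in the order asked, and still so for the second after the job is handed in, with the robot touching nothing.
It also fails if it takes over 123 s, if anything falls off the work surface, if the arm or the gripper's body presses on something with over 40 N, if the wrist force passes 120 N, or if a joint passes its speed limit or range.

## Robot

A 6-joint arm with a two-finger parallel gripper is mounted at the origin on the work surface. World frame = base frame: x ahead of the robot, y to its left, z up, the work surface at z = 0. Lengths are in m, angles in rad, forces in N, time in s.
With the tool pointing down it reaches from about 0.375 to 0.975 m from the base axis. Payload 3.8 kg.
Tool frame: the origin (TCP) lies at the very end of the fingers, on their centre line; the grasp point (between the pads) lies 19 mm behind it; z points along the fingers, y is the direction in which the jaws open and shut (so a half turn about z gives the same grasp; the last joint's range is limited). The gripper opens to 85 mm and grips with 20 to 120 N. Pads are 22 mm wide; open, the fingers measure 114 mm over their backs; the gripper's body (76 mm by 85 mm) begins 54 mm behind the grasp point. The pads swing forward as they close: fully open they stand 13 mm farther back than shut.
Start: joints at [-1.233, 0.264, 1.604, -0, 1.274, -0.037], TCP at [0.247, -0.628, 0.231] pointing down, gripper open.
Joint ranges: [-2.63, 2.63], [-0.94, 2.18], [0.31, 2.57], [-1.31, 4.45], [0, 2.66], [-2.55, 2.55]. Speed limits (rad/s): [2.57, 2.57, 3.14, 3.14, 3.14, 3.14].

## Interface

Orientations are given as a rotation vector (axis times angle).
In Python, from workcell import status, read_camera, camera_info, order gives the robot as it stands.
- The arm moves only by the tool move_arm, never from a script. Its argument "deltas" is a list of rows, each a list of 3 entries, a list of its own where there are three numbers: the turn, a rotation vector about the world's x, y, z as a fraction of full scale, then the shift along the world's x, y, z as a fraction of full scale, then the closure, from -1 (fully open) to 1 (shut), so that 0 is half open. A call has 1 to 20 rows; each row is the pose to reach, as a shift and turn from the pose commanded when the call began; what a row does not reach only later rows make up. Full scale, the value 1, is 0.1 m for a shift and pi/2 rad for a turn. A row lasts 1/8 s, in which the tool goes at most 62.5 mm and 10.7 degrees, less where a joint would pass 70% of its speed; a pose out of reach is approached as far as the arm can. A call with a number of a shift or a turn outside -1 to 1 is refused whole. A call with a gripper value outside its range is refused whole. The fingers move at their own pace and stop on an object; "grip_force" is the grip in N (left out, the last holds). Time passes only in rows, so rows that repeat a pose let the fingers close. It gives the time, the measured TCP pose, the force and the opening at its end, in the units of the state.
- status.read_state(): the state, without advancing time (a new reading comes with each control period).
- read_camera(name): name is "scene" or "top" or "wrist"; returns (picture, depth): 384x512x3 uint8, red, green, blue; 384x512 float32, m along the optical axis (not along the pixel's ray), 0 where there is no reading.
- camera_info(name): a dict with "K" (3x3 intrinsics, pixels), "D" ([k1, k2, p1, p2, k3] as OpenCV has them; the pictures are not rectified), "R" (3x3) and "t" (3): a world point X has camera coordinates R X + t. Camera axes: x right, y down, z forward; pixel columns grow to the right and rows downward; lengths in m; the calibration is good to about 2 mm. A picture is of the moment at which its call begins: read the wrist's pose just before it. camera_info takes no time and is no camera call; for the wrist camera it gives the pose at the moment of the call.
- order.finish_job(): hands the job in, once; it reports no verdict.
The state is a dict: "time": time; "q": joint angles; "joint_vel": joint speeds; "joint_torque": joint torques, N m; "tool_pos": TCP position; "tcp_rot": TCP orientation; "wrist_force": force on the tool from outside, world axes, zero at the start; "torque": the same for the moment, N m; "width": opening from 0.0 (shut) to 1.0 (fully open).
Only numpy, scipy, OpenCV 4.12 (cv2) and the standard library are available. Lean on these libraries where they do the work, as an engineer would, in place of code of your own. Each camera call takes 0.05 s, during which the arm holds its last target. There are 200 camera calls.

## Working session

There is one attempt and no reset: what is moved stays moved. The work goes in short steps, Python scripts to look and compute and a tool call to move; the robot and the scene stay as the last step left them, time stands still between calls to the robot, and variables do not carry over. Pictures are saved under pics/ and viewed, about 12 in all and at most 16, crops included, and the job is handed in when it is done.

Besides the shell and the picture viewer there is one more tool, called after "Call:" by a JSON object that holds its "method" and its "body", one argument or row to a line. move_arm: Moves the arm, as the interface text tells. Its arguments: {"type":"object","properties":{"deltas":{"type":"array","items":{"type":"array"}},"grip_force":{"type":"number"}},"required":["deltas"]}

```bash
mkdir -p pics
cat > h.py <<'E'
import numpy as np, cv2, json
from workcell import status, read_camera, camera_info, order
def snap(n,f):
    i=camera_info(n); p,d=read_camera(n); cv2.imwrite(f'pics/{f}.png',p[:,:,::-1]); np.savez(f'{f}.npz',p=p,d=d,**{k:np.array(i[k]) for k in 'KDRt'}); return i,p,d
def cloud(i,d):
    h,w=d.shape; u,v=np.meshgrid(np.arange(w),np.arange(h))
    n=cv2.undistortPoints(np.stack([u,v],-1).reshape(-1,1,2).astype(float),np.array(i['K'],float),np.array(i['D'],float)).reshape(h,w,2)
    c=np.dstack([n*d[...,None],d]); X=(c-np.array(i['t']))@np.array(i['R']); X[d==0]=np.nan; return X
E
python3 - <<'E'
from h import *
s=status.read_state(); print({k:np.round(v,3) for k,v in s.items()})
ims=[]
for n in ['top','scene']:
    i,p,d=snap(n,n+'0'); X=cloud(i,d); np.save(n+'X.npy',X); print(n,np.nanmin(X.reshape(-1,3),0),np.nanmax(X.reshape(-1,3),0))
E
```

```text
{'time': np.float64(0.0), 'q': array([-1.233,  0.265,  1.605, -0.   ,  1.274, -0.037]), 'joint_vel': array([-0.001,  0.001,  0.001,  0.001, -0.001,  0.001]), 'joint_torque': array([ 2.0000e-03, -5.1511e+01, -3.6731e+01,  0.0000e+00,  1.3000e-02,
       -0.0000e+00]), 'tool_pos': array([ 0.247, -0.627,  0.23 ]), 'tcp_rot': array([-3.084e+00, -5.850e-01,  1.000e-03]), 'wrist_force': array([-0.263,  0.203,  0.739]), 'torque': array([ 0.038, -0.008, -0.009]), 'width': np.float64(1.002)}
top [-0.37667521 -1.5923276  -0.77677476] [1.93795869 1.70384687 0.80520481]
scene [-1.46750593 -2.26216248 -0.7773619 ] [1.23672988 0.73520164 0.52908502]
```

View pics/top0.png

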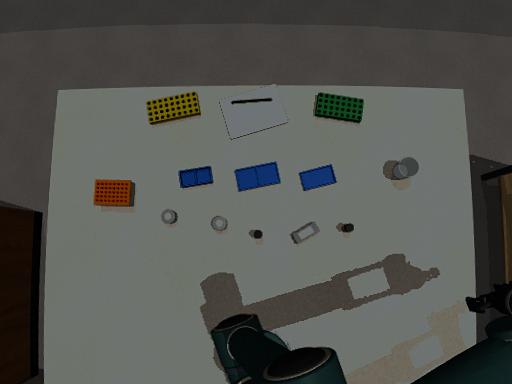

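View pics/scene0.png

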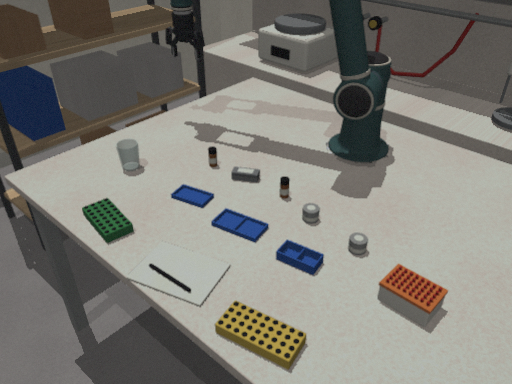

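The top view shows these, by pixel:
- **Trays:** rack at (196,177), tin tray at (258,177), slide tray at (318,178).
- **Items:** tins at (169,216) and (219,223), vials at (257,234) and (347,228), slide box at (305,233).
- **Bystanders:** tip box at (113,193), beaker at (405,168).

The scene view agrees.

Run:
```python
from h import *
for n in ['top','scene']:
    p=np.load(n+'0.npz')['p']; X=np.load(n+'X.npy')
    hsv=cv2.cvtColor(p,cv2.COLOR_RGB2HSV)
    ws=(X[...,0]>.33)&(X[...,0]<.85)&(abs(X[...,1])<.6)&(X[...,2]<.15)
    blue=ws&(hsv[...,0]>100)&(hsv[...,0]<130)&(hsv[...,1]>150)
    tall=ws&(X[...,2]>.012)&~blue
    print(n, 'table z',np.nanmedian(X[ws][:,2]))
    for nm,m in [('blue',blue),('tall',tall)]:
        k,l,st,c=cv2.connectedComponentsWithStats(m.astype(np.uint8),connectivity=8)
        for j in range(1,k):
            if st[j,4]<12: continue
            P=X[l==j]; zt=np.percentile(P[:,2],95); T=P if nm=='blue' else P[P[:,2]>zt-.008]
            r=cv2.minAreaRect((T[:,:2]*1000).astype(np.float32))
            print(nm,c[j].round(),st[j,4],'zt %.3f'%zt,'med',np.median(T[:,:2],0).round(3),'rect',np.round(r[0],1),np.round(r[1],1),round(r[2],1))
```

```text
top table z 0.00020489259296392075
blue [257. 176.] 896 zt 0.016 med [0.617 0.003] rect [615.4   2.8] [ 73.9 142.4] 11.6
blue [317. 177.] 610 zt 0.015 med [ 0.613 -0.202] rect [ 612.1 -202.3] [ 63.9 112.4] 14.2
blue [195. 176.] 531 zt 0.029 med [0.616 0.213] rect [611.6 210.9] [ 55.8 108. ] 9.8
tall [170. 114.] 508 zt 0.033 med [0.833 0.314] rect [824.7 295.2] [177.1  50.2] 89.9
tall [341. 114.] 501 zt 0.034 med [ 0.834 -0.292] rect [ 828.3 -279.1] [159.9  43.4] 89.9
tall [406. 168.] 403 zt 0.091 med [ 0.639 -0.493] rect [ 634.3 -488.5] [68.  70.2] 31.7
tall [114. 193.] 1032 zt 0.064 med [0.553 0.483] rect [554.  485.9] [122.7  86.3] 88.0
tall [168. 216.] 185 zt 0.045 med [0.476 0.298] rect [476.6 298.3] [46.7 44.8] 0.4
tall [219. 223.] 177 zt 0.044 med [0.454 0.126] rect [453.2 125.7] [44.7 46. ] 45.9
tall [305. 233.] 277 zt 0.034 med [ 0.422 -0.155] rect [ 423.  -156.7] [35.8 82.7] 31.7
tall [348. 228.] 87 zt 0.068 med [ 0.437 -0.294] rect [ 438.6 -293.7] [25.9 22.6] 89.3
tall [258. 234.] 62 zt 0.068 med [ 0.418 -0.002] rect [417.9   0. ] [24.8 24.8] 45.5
scene table z 0.0001150305
[... 692 characters left out ...]
3 48.9] 78.8
tall [197. 189.] 13 zt 0.016 med [ 0.588 -0.206] rect [ 587.4 -207.6] [ 5.6 29.6] 15.3
tall [114. 211.] 347 zt 0.033 med [ 0.837 -0.285] rect [ 840.4 -276.3] [165.8  39.1] 82.1
tall [310. 211.] 261 zt 0.043 med [0.462 0.132] rect [460.7 130.5] [48.9 45.9] 25.8
tall [236. 215.] 92 zt 0.017 med [ 0.594 -0.039] rect [595.9 -15.6] [ 68.7 157.8] 39.2
tall [357. 242.] 323 zt 0.043 med [0.483 0.301] rect [480.7 300.2] [47.6 47. ] 0.1
tall [296. 246.] 81 zt 0.030 med [0.595 0.183] rect [596.6 200.8] [ 48.3 118.9] 35.8
tall [412. 293.] 2414 zt 0.063 med [0.56  0.497] rect [558.6 490.6] [124.8  86.9] 89.1
tall [276. 327.] 881 zt 0.032 med [0.836 0.33 ] rect [830.1 297.8] [ 42.8 182.9] 1.4
```

Call:
{"method": "move_arm", "body": {
  "deltas": [
    [[0, 0, 0.11], [0.25, 0.25, 0], -1],
    [[0, 0, 0.22], [0.5, 0.5, 0], -1],
    [[0, 0, 0.33], [0.75, 0.75, 0], -1],
    [[0, 0, 0.44], [1, 1, 0], -1]
  ],
  "grip_force": 30
}}

```text
time: 0.6
tool_pos: [0.3476, -0.527, 0.2306]
tcp_rot: [-2.701, -1.603, -0.0]
wrist_force: [-0.6, -0.9, 0.7]
width: 1.002
```

Call:
{"method": "move_arm", "body": {
  "deltas": [
    [[0, 0, 0.11], [0.2, 0.25, 0], -1],
    [[0, 0, 0.22], [0.4, 0.5, 0], -1],
    [[0, 0, 0.33], [0.6, 0.75, 0], -1],
    [[0, 0, 0.44], [0.8, 1, 0], -1]
  ]
}}

```text
time: 1.1
tool_pos: [0.4274, -0.427, 0.2307]
tcp_rot: [-1.998, -2.423, -0.0]
wrist_force: [0.6, -0.1, -0.3]
width: 1.003
```

Call:
{"method": "move_arm", "body": {
  "deltas": [
    [[0, 0, 0], [0, 0.4, 0], -1],
    [[0, 0, 0], [0, 0.8, 0], -1],
    [[0, 0, 0], [0, 1, 0], -1],
    [[0, 0, 0], [0, 1, 0], -1],
    [[0, 0, 0], [0, 1, 0], -1]
  ]
}}

```text
time: 1.72
tool_pos: [0.4272, -0.3291, 0.2314]
tcp_rot: [2.005, 2.418, -0.001]
wrist_force: [0.3, 0.1, 0.8]
width: 1.001
```

Run:
```python
from h import *
s=status.read_state(); print({k:np.round(v,3) for k,v in s.items()})
i,p,d=snap('wrist','w1'); X=cloud(i,d); np.save('w1X.npy',X)
R=np.array(i['R']);print('cam pos',-R.T@np.array(i['t']),R[2])
```

```text
{'time': np.float64(1.725), 'q': array([-7.020e-01,  6.000e-03,  1.894e+00, -1.000e-03,  1.240e+00,
       -8.880e-01]), 'joint_vel': array([-0.011,  0.008, -0.007,  0.003,  0.002,  0.001]), 'joint_torque': array([ 4.3700e-01, -3.7012e+01, -3.6077e+01,  3.0000e-02,  3.4000e-02,
        0.0000e+00]), 'tool_pos': array([ 0.427, -0.329,  0.231]), 'tcp_rot': array([ 2.005e+00,  2.418e+00, -1.000e-03]), 'wrist_force': array([0.299, 0.063, 0.753]), 'torque': array([-0.015, -0.008, -0.062]), 'width': np.float64(1.001)}
cam pos [ 0.41290405 -0.25347253  0.37403989] [ 0.05545299 -0.29692139 -0.95329044]
```

View pics/w1.png

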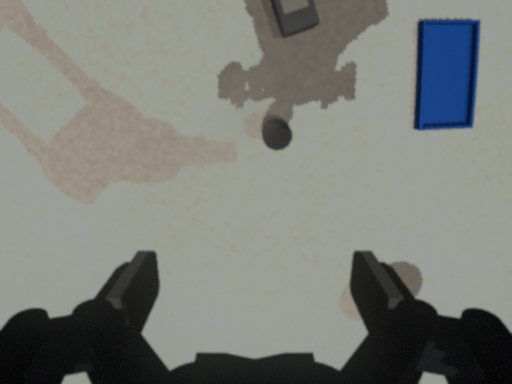

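The wrist view shows the vial cap at (277,133), the slide tray at (447,75) and the slide box at (293,12) at the top edge. The fingers are open below.

```bash
cat >> h.py <<'E'
def meas(n,f):
    i,p,d=snap(n,f); rep(i,p,d)
def rep(i,p,d):
    X=cloud(i,d)
    hsv=cv2.cvtColor(p,cv2.COLOR_RGB2HSV)
    ws=(X[...,0]>.33)&(X[...,0]<.75)&(abs(X[...,1])<.6)&(d>.2)
    blue=ws&(hsv[...,0]>100)&(hsv[...,0]<130)&(hsv[...,1]>120)&(X[...,2]<.04)
    tall=ws&(X[...,2]>.014)&~blue&(X[...,2]<.12)
    print('table',np.nanmedian(X[ws&(abs(X[...,2])<.01)][:,2]).round(4))
    for nm,m in [('blue',blue),('tall',tall)]:
        k,l,st,c=cv2.connectedComponentsWithStats(m.astype(np.uint8),connectivity=8)
        for j in range(1,k):
            if st[j,4]<150: continue
            P=X[l==j]; zt=np.percentile(P[:,2],95); T=P if nm=='blue' else P[P[:,2]>zt-.006]
            r=cv2.minAreaRect((T[:,:2]*1000).astype(np.float32))
            e=' EDGE' if st[j,0]<2 or st[j,1]<2 or st[j,0]+st[j,2]>510 or st[j,1]+st[j,3]>382 else ''
            print(nm,c[j].round(),st[j,4],'zt %.3f'%zt,'rect',np.round(r[0],1),np.round(r[1],1),round(r[2],1),e)
E
python3 - <<'E'
from h import *
z=np.load('w1.npz'); rep(z,z['p'],z['d'])
E
```

```text
table 0.0001
blue [446.  73.] 6332 zt 0.014 rect [ 612.9 -201.4] [ 64.5 112.2] 14.5 
tall [295.  15.] 1289 zt 0.031 rect [ 439.4 -178.7] [36.5 33.7] 29.7  EDGE
tall [276. 132.] 838 zt 0.066 rect [ 441.7 -292.8] [27.  27.6] 65.8
```

Call:
{"method": "move_arm", "body": {
  "deltas": [
    [[0, 0, 0], [0.07, 0.18, -0.2], -1],
    [[0, 0, 0], [0.15, 0.36, -0.5], -1],
    [[0, 0, 0], [0.15, 0.36, -0.8], -1],
    [[0, 0, 0], [0.15, 0.36, -1], -1]
  ]
}}

```text
time: 2.28
tool_pos: [0.4416, -0.2926, 0.1296]
tcp_rot: [-2.005, -2.416, 0.001]
wrist_force: [0.4, -0.2, -0.1]
width: 0.997
```

Call:
{"method": "move_arm", "body": {
  "deltas": [
    [[0, 0, 0], [0, 0, -0.3], -1],
    [[0, 0, 0], [0, 0, -0.6], -1],
    [[0, 0, 0], [0, 0, -0.85], -1],
    [[0, 0, 0], [0, 0, -0.98], -1],
    [[0, 0, 0], [0, 0, -0.98], -1],
    [[0, 0, 0], [0, 0, -0.98], 1],
    [[0, 0, 0], [0, 0, -0.98], 1],
    [[0, 0, 0], [0, 0, -0.98], 1],
    [[0, 0, 0], [0, 0, -0.98], 1],
    [[0, 0, 0], [0, 0, -0.98], 1],
    [[0, 0, 0], [0, 0, -0.98], 1],
    [[0, 0, 0], [0, 0, -0.98], 1],
    [[0, 0, 0], [0, 0, -0.98], 1]
  ],
  "grip_force": 30
}}

```text
time: 3.9
tool_pos: [0.4426, -0.2925, 0.0341]
tcp_rot: [2.004, 2.418, 0.0]
wrist_force: [-0.5, 0.7, 7.0]
width: 0.321
```

Call:
{"method": "move_arm", "body": {
  "deltas": [
    [[0, 0, 0], [0, 0, 0.1], 1],
    [[0, 0, 0], [0, 0, 0.3], 1],
    [[0, 0, 0], [0, 0, 0.6], 1],
    [[0, 0, 0], [0, 0, 0.9], 1],
    [[0, 0, 0], [0, 0, 1], 1]
  ]
}}

```text
time: 4.53
tool_pos: [0.4432, -0.2929, 0.1355]
tcp_rot: [2.003, 2.416, 0.0]
wrist_force: [0.1, 0.5, -0.5]
width: 0.32
```

Call:
{"method": "move_arm", "body": {
  "deltas": [
    [[0, 0, 0], [0.1, 0.15, 0.1], 1],
    [[0, 0, 0], [0.2, 0.4, 0.3], 1],
    [[0, 0, 0], [0.35, 0.7, 0.4], 1],
    [[0, 0, 0], [0.5, 1, 0.5], 1]
  ]
}}

```text
time: 5.03
tool_pos: [0.4921, -0.1899, 0.1825]
tcp_rot: [-2.004, -2.417, 0.0]
wrist_force: [0.1, -0.5, 0.5]
width: 0.316
```

Call:
{"method": "move_arm", "body": {
  "deltas": [
    [[0, 0, 0], [0.15, 0.33, 0], 1],
    [[0, 0, 0], [0.33, 0.66, 0], 1],
    [[0, 0, 0], [0.5, 1, 0], 1]
  ]
}}

```text
time: 5.4
tool_pos: [0.5419, -0.0897, 0.182]
tcp_rot: [-2.003, -2.417, 0.001]
wrist_force: [0.7, -0.1, -0.7]
width: 0.318
```

Call:
{"method": "move_arm", "body": {
  "deltas": [
    [[0, 0, 0], [0.15, 0.33, 0], 1],
    [[0, 0, 0], [0.33, 0.66, 0], 1],
    [[0, 0, 0], [0.5, 1, 0], 1]
  ]
}}

```text
time: 5.78
tool_pos: [0.5916, 0.0103, 0.1818]
tcp_rot: [-2.003, -2.417, 0.002]
wrist_force: [0.1, -0.2, -0.2]
width: 0.32
```

Call:
{"method": "move_arm", "body": {
  "deltas": [
    [[0, 0, 0], [0, 0.33, 0], 1],
    [[0, 0, 0], [0, 0.66, 0], 1],
    [[0, 0, 0], [0, 0.9, 0], 1],
    [[0, 0, 0], [0, 1, 0], 1],
    [[0, 0, 0], [0, 1, 0], 1]
  ]
}}

```text
time: 6.4
tool_pos: [0.5915, 0.1086, 0.1824]
tcp_rot: [-2.003, -2.419, 0.002]
wrist_force: [-0.3, -0.4, -0.5]
width: 0.32
```

Run:
```python
from h import *
s=status.read_state(); print({k:np.round(s[k],3) for k in ['time','q','tool_pos','tcp_rot','width']})
meas('wrist','w2')
```

```text
{'time': np.float64(6.4), 'q': array([ 0.14 ,  0.162,  1.819, -0.   ,  1.162, -0.047]), 'tool_pos': array([0.591, 0.109, 0.182]), 'tcp_rot': array([-2.003e+00, -2.419e+00,  2.000e-03]), 'width': np.float64(0.32)}
table 0.0002
blue [307.  56.] 7009 zt 0.028 rect [614.3 212.6] [ 55.1 103.1] 9.8  EDGE
blue [231. 214.] 266 zt 0.016 rect [574.7  55.8] [40.4 18. ] 69.3 
blue [284. 218.] 739 zt 0.015 rect [632.3  62.2] [31.3 53.8] 38.3 
blue [265. 319.] 347 zt 0.016 rect [627.8 -58.1] [66.3 17. ] 13.1 
tall [284.  87.] 689 zt 0.029 rect [616.1 202. ] [56.2 85.6] 10.3 
tall [109. 124.] 2755 zt 0.041 rect [456.5 129. ] [47.7 46.6] 10.5 
tall [ 62. 250.] 1550 zt 0.066 rect [420.5   1.9] [27.9 27.1] 23.0 
tall [ 57. 331.] 168 zt 0.030 rect [ 401.2 -120.2] [25.9  5.9] 45.9
```

View pics/w2.png

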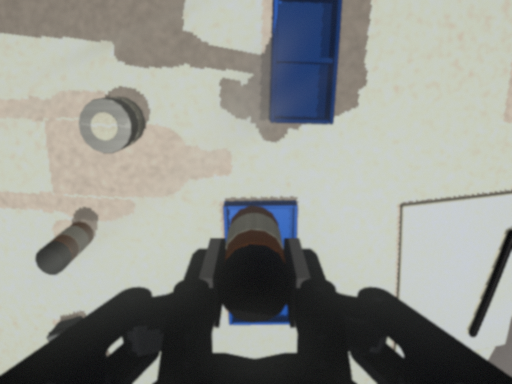

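The wrist view shows the rack at (305,60), the vial held upright in the jaws, a tin at (105,124) and the second vial at (65,245). The rack's +y bay is at about (0.6096, 0.240).

Call:
{"method": "move_arm", "body": {
  "deltas": [
    [[0, 0, 0], [0.05, 0.25, 0], 1],
    [[0, 0, 0], [0.1, 0.5, 0], 1],
    [[0, 0, 0], [0.15, 0.8, 0], 1],
    [[0, 0, 0], [0.18, 1, 0], 1]
  ]
}}

```text
time: 6.95
tool_pos: [0.6104, 0.2079, 0.1832]
tcp_rot: [2.006, 2.418, -0.0]
wrist_force: [0.7, -0.3, -0.3]
width: 0.318
```

Call:
{"method": "move_arm", "body": {
  "deltas": [
    [[0, 0, 0], [0, 0.2, 0], 1],
    [[0, 0, 0], [0, 0.31, -0.1], 1],
    [[0, 0, 0], [0, 0.31, -0.35], 1],
    [[0, 0, 0], [0, 0.31, -0.6], 1],
    [[0, 0, 0], [0, 0.31, -0.8], 1],
    [[0, 0, 0], [0, 0.31, -0.9], 1],
    [[0, 0, 0], [0, 0.31, -0.9], 1]
  ]
}}

```text
time: 7.82
tool_pos: [0.6095, 0.2386, 0.0923]
tcp_rot: [-2.005, -2.418, 0.002]
wrist_force: [-0.9, -0.1, -0.2]
width: 0.321
```

Call:
{"method": "move_arm", "body": {
  "deltas": [
    [[0, 0, 0], [0, 0, -0.15], 1],
    [[0, 0, 0], [0, 0, -0.3], 1],
    [[0, 0, 0], [0, 0, -0.42], 1],
    [[0, 0, 0], [0, 0, -0.48], 1],
    [[0, 0, 0], [0, 0, -0.52], 1],
    [[0, 0, 0], [0, 0, -0.53], 1],
    [[0, 0, 0], [0, 0, -0.53], 1]
  ]
}}

```text
time: 8.7
tool_pos: [0.6104, 0.239, 0.0406]
tcp_rot: [2.005, 2.418, 0.001]
wrist_force: [-0.5, -0.3, -0.7]
width: 0.32
```

Call:
{"method": "move_arm", "body": {
  "deltas": [
    [[0, 0, 0], [0, 0, -0.01], 1],
    [[0, 0, 0], [0, 0, -0.02], 1],
    [[0, 0, 0], [0, 0, -0.02], 1],
    [[0, 0, 0], [0, 0, -0.02], 1]
  ]
}}

```text
time: 9.2
tool_pos: [0.6101, 0.2389, 0.0383]
tcp_rot: [2.005, 2.418, 0.0]
wrist_force: [-0.3, 0.5, -0.8]
width: 0.316
```

Call:
{"method": "move_arm", "body": {
  "deltas": [
    [[0, 0, 0], [0, 0, -0.005], 1],
    [[0, 0, 0], [0, 0, -0.01], 1],
    [[0, 0, 0], [0, 0, -0.01], 1],
    [[0, 0, 0], [0, 0, -0.01], 1]
  ]
}}

```text
time: 9.7
tool_pos: [0.6102, 0.2389, 0.0381]
tcp_rot: [2.005, 2.418, 0.0]
wrist_force: [-2.6, -0.8, 5.2]
width: 0.316
```

Call:
{"method": "move_arm", "body": {
  "deltas": [
    [[0, 0, 0], [0, 0, 0], 0.2],
    [[0, 0, 0], [0, 0, 0], 0],
    [[0, 0, 0], [0, 0, 0], -0.2],
    [[0, 0, 0], [0, 0, 0], -0.3],
    [[0, 0, 0], [0, 0, 0], -0.3],
    [[0, 0, 0], [0, 0, 0], -0.3],
    [[0, 0, 0], [0, 0, 0.2], -0.3],
    [[0, 0, 0], [0, 0, 0.5], -0.3],
    [[0, 0, 0], [0, 0, 0.8], -0.3],
    [[0, 0, 0], [0, 0, 1], -0.3]
  ]
}}

```text
time: 10.95
tool_pos: [0.6113, 0.2393, 0.1408]
tcp_rot: [2.004, 2.417, 0.005]
wrist_force: [1.0, -0.6, 0.0]
width: 0.652
```

Call:
{"method": "move_arm", "body": {
  "deltas": [
    [[0, 0, 0], [-0.3, -0.3, 0.2], -1],
    [[0, 0, 0], [-0.7, -0.7, 0.4], -1],
    [[0, 0, 0], [-1, -1, 0.5], -1]
  ]
}}

```text
time: 11.32
tool_pos: [0.5092, 0.1378, 0.1891]
tcp_rot: [2.004, 2.418, 0.002]
wrist_force: [0.9, 0.7, 0.2]
width: 1.0
```

Call:
{"method": "move_arm", "body": {
  "deltas": [
    [[0, 0, 0], [-0.3, -0.4, 0], -1],
    [[0, 0, 0], [-0.6, -0.8, 0], -1],
    [[0, 0, 0], [-0.9, -1, 0], -1],
    [[0, 0, 0], [-0.9, -1, 0], -1],
    [[0, 0, 0], [-0.9, -1, 0], -1]
  ]
}}

```text
time: 11.95
tool_pos: [0.4208, 0.039, 0.1881]
tcp_rot: [2.005, 2.417, 0.002]
wrist_force: [0.2, 0.3, 0.2]
width: 1.0
```

Run:
```python
from h import *
s=status.read_state(); print({k:np.round(s[k],3) for k in ['time','q','tool_pos','tcp_rot','width']})
meas('wrist','w3')
```

```text
{'time': np.float64(11.95), 'q': array([ 0.033, -0.199,  2.163,  0.   ,  1.176, -0.153]), 'tool_pos': array([0.421, 0.039, 0.188]), 'tcp_rot': array([2.005e+00, 2.417e+00, 2.000e-03]), 'width': np.float64(1.0)}
table 0.0001
blue [484.  47.] 4093 zt 0.028 rect [615.  198.2] [56.  77.1] 9.9  EDGE
blue [429. 224.] 8163 zt 0.015 rect [616.8   4.4] [ 73.8 143.3] 11.6 
blue [351. 348.] 208 zt 0.014 rect [ 582.9 -166. ] [22.2 33.4] 11.6 
tall [498.   6.] 362 zt 0.044 rect [603.7 226.1] [ 2.6 13.3] 64.4  EDGE
tall [314.  80.] 2691 zt 0.042 rect [455.8 128.6] [47.6 46.8] 37.0 
tall [246. 215.] 1273 zt 0.066 rect [420.2   1.7] [27.  27.3] 32.4 
tall [226. 328.] 2029 zt 0.031 rect [ 425.7 -153.5] [36.  84.2] 29.9
```

View pics/w3.png

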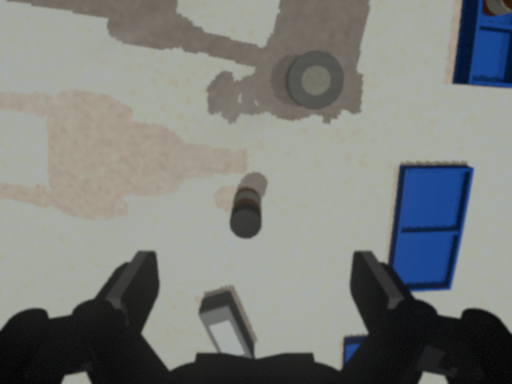

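The second vial is at (246,215), the tin at (315,80), the tin tray at (430,225) and the slide box at (225,325). The first vial sits in the rack at the top right edge.

Call:
{"method": "move_arm", "body": {
  "deltas": [
    [[0, 0, 0], [0, -0.2, -0.1], -1],
    [[0, 0, 0], [0, -0.37, -0.3], -1],
    [[0, 0, 0], [0, -0.37, -0.6], -1],
    [[0, 0, 0], [0, -0.37, -0.9], -1],
    [[0, 0, 0], [0, -0.37, -1], -1]
  ]
}}

```text
time: 12.62
tool_pos: [0.4193, 0.0024, 0.0855]
tcp_rot: [-2.002, -2.417, 0.003]
wrist_force: [0.4, 1.4, 0.1]
width: 1.005
```

Call:
{"method": "move_arm", "body": {
  "deltas": [
    [[0, 0, 0], [0, 0, -0.25], -1],
    [[0, 0, 0], [0, 0, -0.45], -1],
    [[0, 0, 0], [0, 0, -0.54], -1],
    [[0, 0, 0], [0, 0, -0.54], -1],
    [[0, 0, 0], [0, 0, -0.54], 1],
    [[0, 0, 0], [0, 0, -0.54], 1],
    [[0, 0, 0], [0, 0, -0.54], 1],
    [[0, 0, 0], [0, 0, -0.54], 1],
    [[0, 0, 0], [0, 0, -0.54], 1],
    [[0, 0, 0], [0, 0, -0.54], 1],
    [[0, 0, 0], [0, 0, -0.54], 1],
    [[0, 0, 0], [0, 0, -0.54], 1]
  ]
}}

```text
time: 14.12
tool_pos: [0.4206, 0.0018, 0.0339]
tcp_rot: [2.005, 2.418, 0.001]
wrist_force: [-1.3, -0.6, 6.1]
width: 0.314
```

Call:
{"method": "move_arm", "body": {
  "deltas": [
    [[0, 0, 0], [0, 0, 0.1], 1],
    [[0, 0, 0], [0, 0, 0.3], 1],
    [[0, 0, 0], [0, 0, 0.6], 1],
    [[0, 0, 0], [0, 0, 0.9], 1],
    [[0, 0, 0], [0, 0, 1], 1]
  ]
}}

```text
time: 14.75
tool_pos: [0.4215, 0.0018, 0.1354]
tcp_rot: [2.003, 2.416, 0.004]
wrist_force: [-0.6, 0.7, -0.3]
width: 0.316
```

Call:
{"method": "move_arm", "body": {
  "deltas": [
    [[0, 0, 0], [0.15, 0.15, 0], 1],
    [[0, 0, 0], [0.4, 0.4, 0], 1],
    [[0, 0, 0], [0.7, 0.7, 0], 1],
    [[0, 0, 0], [1, 1, 0], 1]
  ]
}}

```text
time: 15.25
tool_pos: [0.5205, 0.1037, 0.1312]
tcp_rot: [-2.004, -2.417, 0.003]
wrist_force: [0.2, -0.7, 0.6]
width: 0.317
```

Call:
{"method": "move_arm", "body": {
  "deltas": [
    [[0, 0, 0], [0.3, 0.3, 0], 1],
    [[0, 0, 0], [0.6, 0.6, 0], 1],
    [[0, 0, 0], [0.85, 0.8, 0], 1],
    [[0, 0, 0], [0.97, 0.87, 0], 1],
    [[0, 0, 0], [0.98, 0.87, 0], 1],
    [[0, 0, 0], [0.98, 0.87, 0], 1]
  ]
}}

```text
time: 16.0
tool_pos: [0.617, 0.1882, 0.1324]
tcp_rot: [-2.005, -2.417, 0.003]
wrist_force: [0.1, 0.1, 0.2]
width: 0.319
```

Call:
{"method": "move_arm", "body": {
  "deltas": [
    [[0, 0, 0], [0, 0, -0.2], 1],
    [[0, 0, 0], [0, 0, -0.4], 1],
    [[0, 0, 0], [0, 0, -0.6], 1],
    [[0, 0, 0], [0, 0, -0.75], 1],
    [[0, 0, 0], [0, 0, -0.85], 1],
    [[0, 0, 0], [0, 0, -0.9], 1],
    [[0, 0, 0], [0, 0, -0.93], 1],
    [[0, 0, 0], [0, 0, -0.93], 1]
  ]
}}

```text
time: 17.0
tool_pos: [0.6184, 0.189, 0.0406]
tcp_rot: [2.005, 2.418, 0.001]
wrist_force: [-0.4, 0.6, -1.6]
width: 0.318
```

Call:
{"method": "move_arm", "body": {
  "deltas": [
    [[0, 0, 0], [0, 0, -0.01], 1],
    [[0, 0, 0], [0, 0, -0.02], 1],
    [[0, 0, 0], [0, 0, -0.03], 1],
    [[0, 0, 0], [0, 0, -0.03], 1],
    [[0, 0, 0], [0, 0, -0.03], 1]
  ]
}}

```text
time: 17.62
tool_pos: [0.6184, 0.1889, 0.0379]
tcp_rot: [2.005, 2.418, 0.001]
wrist_force: [-1.6, -0.3, 5.3]
width: 0.32
```

Call:
{"method": "move_arm", "body": {
  "deltas": [
    [[0, 0, 0], [0, 0, 0], 0.2],
    [[0, 0, 0], [0, 0, 0], 0],
    [[0, 0, 0], [0, 0, 0], -0.2],
    [[0, 0, 0], [0, 0, 0], -0.3],
    [[0, 0, 0], [0, 0, 0], -0.3],
    [[0, 0, 0], [0, 0, 0], -0.3],
    [[0, 0, 0], [0, 0, 0.2], -0.3],
    [[0, 0, 0], [0, 0, 0.5], -0.3],
    [[0, 0, 0], [0, 0, 0.8], -0.3],
    [[0, 0, 0], [0, 0, 1], -0.3]
  ]
}}

```text
time: 18.88
tool_pos: [0.6194, 0.1892, 0.1408]
tcp_rot: [2.004, 2.417, 0.005]
wrist_force: [0.5, -0.5, -0.2]
width: 0.651
```

Call:
{"method": "move_arm", "body": {
  "deltas": [
    [[0, 0, 0], [-0.3, -0.2, 0.2], -1],
    [[0, 0, 0], [-0.7, -0.4, 0.4], -1],
    [[0, 0, 0], [-1, -0.6, 0.5], -1]
  ]
}}

```text
time: 19.25
tool_pos: [0.5173, 0.1284, 0.1891]
tcp_rot: [2.004, 2.418, 0.002]
wrist_force: [-0.5, 0.2, 0.4]
width: 1.001
```

Call:
{"method": "move_arm", "body": {
  "deltas": [
    [[0, 0, 0], [-0.3, 0, 0], -1],
    [[0, 0, 0], [-0.5, 0, 0], -1],
    [[0, 0, 0], [-0.62, 0, 0], -1],
    [[0, 0, 0], [-0.62, 0, 0], -1],
    [[0, 0, 0], [-0.62, 0, 0], -1]
  ]
}}

```text
time: 19.88
tool_pos: [0.4569, 0.129, 0.1876]
tcp_rot: [2.005, 2.418, 0.001]
wrist_force: [0.4, 0.5, 0.4]
width: 1.0
```

Run:
```python
from h import *
s=status.read_state(); print({k:np.round(s[k],3) for k in ['time','q','tool_pos','tcp_rot','width']})
meas('wrist','w4')
```

```text
{'time': np.float64(19.875), 'q': array([ 0.223, -0.088,  2.068, -0.   ,  1.161,  0.036]), 'tool_pos': array([0.457, 0.129, 0.188]), 'tcp_rot': array([2.005e+00, 2.418e+00, 1.000e-03]), 'width': np.float64(1.0)}
table 0.0001
blue [428. 109.] 4619 zt 0.028 rect [613.3 213.7] [ 56.4 106.6] 9.6 
blue [368. 285.] 2863 zt 0.015 rect [616.2   4.8] [ 73.2 143.3] 11.1 
tall [315.   5.] 404 zt 0.041 rect [481.9 278.1] [27.8  5.3] 10.7  EDGE
tall [456.  87.] 1945 zt 0.070 rect [609.  237.9] [27.7 27.1] 14.0 
tall [446. 146.] 1767 zt 0.070 rect [617.3 188.4] [27.  27.7] 55.7 
tall [254. 172.] 2324 zt 0.041 rect [456.1 129.1] [47.2 47.1] 39.8 
tall [177. 361.] 278 zt 0.030 rect [ 409.7 -116.9] [26.8  6. ] 27.3
```

View pics/w4.png

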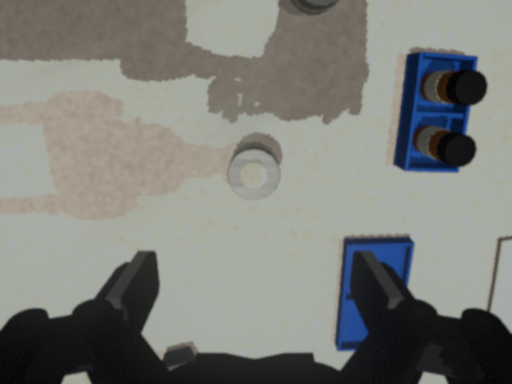

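Both vials stand upright in their bays: caps at (465,87) and (455,148), tops at 70 mm, within about 2 mm of the bay centres. The first tin is at (254,172), right below the TCP.

Call:
{"method": "move_arm", "body": {
  "deltas": [
    [[0, 0, 0], [0, 0, -0.2], -1],
    [[0, 0, 0], [0, 0, -0.5], -1],
    [[0, 0, 0], [0, 0, -0.8], -1],
    [[0, 0, 0], [0, 0, -1], -1]
  ]
}}

```text
time: 20.42
tool_pos: [0.456, 0.1287, 0.0856]
tcp_rot: [-2.005, -2.417, 0.002]
wrist_force: [0.5, 0.3, 0.7]
width: 1.004
```

Call:
{"method": "move_arm", "body": {
  "deltas": [
    [[0, 0, 0], [0, 0, -0.25], -1],
    [[0, 0, 0], [0, 0, -0.5], -1],
    [[0, 0, 0], [0, 0, -0.68], -1],
    [[0, 0, 0], [0, 0, -0.74], -1],
    [[0, 0, 0], [0, 0, -0.74], -1],
    [[0, 0, 0], [0, 0, -0.74], 1],
    [[0, 0, 0], [0, 0, -0.74], 1],
    [[0, 0, 0], [0, 0, -0.74], 1],
    [[0, 0, 0], [0, 0, -0.74], 1],
    [[0, 0, 0], [0, 0, -0.74], 1],
    [[0, 0, 0], [0, 0, -0.74], 1],
    [[0, 0, 0], [0, 0, -0.74], 1]
  ],
  "grip_force": 40
}}

```text
time: 21.92
tool_pos: [0.4571, 0.1291, 0.0144]
tcp_rot: [2.004, 2.418, 0.002]
wrist_force: [-1.3, -1.0, 6.4]
width: 0.547
```

Call:
{"method": "move_arm", "body": {
  "deltas": [
    [[0, 0, 0], [0, 0, 0.1], 1],
    [[0, 0, 0], [0, 0, 0.3], 1],
    [[0, 0, 0], [0, 0, 0.6], 1],
    [[0, 0, 0], [0, 0, 0.9], 1],
    [[0, 0, 0], [0, 0, 1], 1]
  ]
}}

```text
time: 22.55
tool_pos: [0.4574, 0.1292, 0.1155]
tcp_rot: [2.004, 2.417, 0.005]
wrist_force: [0.2, -0.2, -1.2]
width: 0.551
```

Call:
{"method": "move_arm", "body": {
  "deltas": [
    [[0, 0, 0], [0.15, -0.15, 0], 1],
    [[0, 0, 0], [0.4, -0.4, 0], 1],
    [[0, 0, 0], [0.7, -0.7, 0], 1],
    [[0, 0, 0], [1, -1, 0], 1]
  ]
}}

```text
time: 23.05
tool_pos: [0.5564, 0.0269, 0.1114]
tcp_rot: [-2.004, -2.417, 0.003]
wrist_force: [0.0, 1.2, 0.5]
width: 0.544
```

Call:
{"method": "move_arm", "body": {
  "deltas": [
    [[0, 0, 0], [0.3, -0.3, 0], 1],
    [[0, 0, 0], [0.6, -0.55, 0], 1],
    [[0, 0, 0], [0.67, -0.59, 0], 1],
    [[0, 0, 0], [0.67, -0.59, 0], 1],
    [[0, 0, 0], [0.67, -0.59, 0], 1]
  ]
}}

```text
time: 23.68
tool_pos: [0.6218, -0.0297, 0.1122]
tcp_rot: [-2.003, -2.417, 0.002]
wrist_force: [0.1, -0.4, -0.7]
width: 0.546
```

Run:
```python
from h import *
s=status.read_state(); print({k:np.round(s[k],3) for k in ['time','q','tool_pos','tcp_rot','width']})
meas('wrist','w5')
```

```text
{'time': np.float64(23.675), 'q': array([-0.088,  0.265,  1.833,  0.   ,  1.046, -0.275]), 'tool_pos': array([ 0.622, -0.03 ,  0.112]), 'tcp_rot': array([-2.003e+00, -2.417e+00,  2.000e-03]), 'width': np.float64(0.546)}
table 0.0002
blue [261. 127.] 15053 zt 0.015 rect [617.8   4.3] [ 72.2 142.2] 11.7 
blue [216. 336.] 1720 zt 0.014 rect [ 615. -171.] [52.1 56.2] 7.5 
tall [285.  45.] 218 zt 0.016 rect [622.8  75.9] [29.  4.] 11.1 
tall [209. 136.] 360 zt 0.016 rect [582.6   8. ] [ 6.4 71.6] 12.0 
tall [ 19. 298.] 2858 zt 0.031 rect [ 430.  -158.6] [36.9 77.8] 28.3  EDGE
```

View pics/w5.png

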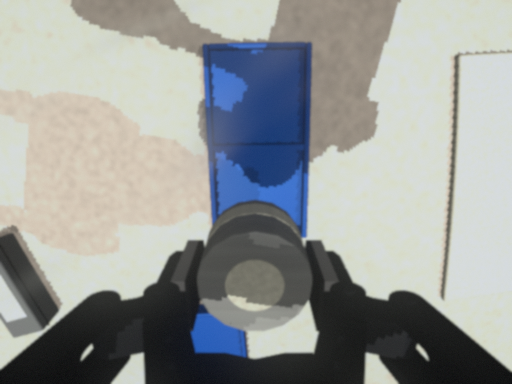

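The tin is held level at (255,270), over the tray's -y bay. The tray is straight below it at (260,130).

Call:
{"method": "move_arm", "body": {
  "deltas": [
    [[0, 0, 0], [0.01, 0, -0.2], 1],
    [[0, 0, 0], [0.01, 0, -0.4], 1],
    [[0, 0, 0], [0.01, 0, -0.6], 1],
    [[0, 0, 0], [0.01, 0, -0.75], 1],
    [[0, 0, 0], [0.01, 0, -0.85], 1],
    [[0, 0, 0], [0.01, 0, -0.9], 1],
    [[0, 0, 0], [0.01, 0, -0.92], 1],
    [[0, 0, 0], [0.01, 0, -0.92], 1]
  ]
}}

```text
time: 24.72
tool_pos: [0.6246, -0.0302, 0.0218]
tcp_rot: [2.005, 2.418, 0.001]
wrist_force: [-0.2, 0.1, 0.1]
width: 0.546
```

Call:
{"method": "move_arm", "body": {
  "deltas": [
    [[0, 0, 0], [0, 0, -0.01], 1],
    [[0, 0, 0], [0, 0, -0.02], 1],
    [[0, 0, 0], [0, 0, -0.03], 1],
    [[0, 0, 0], [0, 0, -0.03], 1],
    [[0, 0, 0], [0, 0, -0.03], 1]
  ]
}}

```text
time: 25.35
tool_pos: [0.6242, -0.0302, 0.0185]
tcp_rot: [2.005, 2.418, 0.0]
wrist_force: [-1.1, -0.7, 1.4]
width: 0.544
```

Call:
{"method": "move_arm", "body": {
  "deltas": [
    [[0, 0, 0], [0, 0, -0.005], 1],
    [[0, 0, 0], [0, 0, -0.01], 1],
    [[0, 0, 0], [0, 0, -0.01], 1]
  ]
}}

```text
time: 25.72
tool_pos: [0.6243, -0.0302, 0.0184]
tcp_rot: [2.005, 2.418, 0.0]
wrist_force: [-3.6, 0.5, 7.0]
width: 0.545
```

Call:
{"method": "move_arm", "body": {
  "deltas": [
    [[0, 0, 0], [0, 0, 0], -0.2],
    [[0, 0, 0], [0, 0, 0], -0.4],
    [[0, 0, 0], [0, 0, 0], -0.6],
    [[0, 0, 0], [0, 0, 0], -0.8],
    [[0, 0, 0], [0, 0, 0], -0.8],
    [[0, 0, 0], [0, 0, 0], -0.8],
    [[0, 0, 0], [0, 0, 0.2], -0.8],
    [[0, 0, 0], [0, 0, 0.5], -0.8],
    [[0, 0, 0], [0, 0, 0.8], -0.8],
    [[0, 0, 0], [0, 0, 1], -0.8]
  ]
}}

```text
time: 26.98
tool_pos: [0.6254, -0.0303, 0.1206]
tcp_rot: [2.003, 2.416, 0.003]
wrist_force: [-0.2, 0.1, -0.0]
width: 0.899
```

Call:
{"method": "move_arm", "body": {
  "deltas": [
    [[0, 0, 0], [-0.3, 0.2, 0.2], -1],
    [[0, 0, 0], [-0.6, 0.6, 0.5], -1],
    [[0, 0, 0], [-1, 1, 0.7], -1]
  ]
}}

```text
time: 27.35
tool_pos: [0.5242, 0.0707, 0.1896]
tcp_rot: [2.006, 2.416, 0.003]
wrist_force: [0.5, 1.1, 0.7]
width: 1.001
```

Call:
{"method": "move_arm", "body": {
  "deltas": [
    [[0, 0, 0], [-0.15, 0.33, 0], -1],
    [[0, 0, 0], [-0.3, 0.66, 0], -1],
    [[0, 0, 0], [-0.46, 1, 0], -1]
  ]
}}

```text
time: 27.72
tool_pos: [0.4775, 0.1709, 0.1882]
tcp_rot: [2.005, 2.418, 0.002]
wrist_force: [0.1, 0.5, -0.4]
width: 0.997
```

Call:
{"method": "move_arm", "body": {
  "deltas": [
    [[0, 0, 0], [0, 0.4, 0], -1],
    [[0, 0, 0], [0, 0.75, 0], -1],
    [[0, 0, 0], [0, 0.92, 0], -1],
    [[0, 0, 0], [0, 0.92, 0], -1],
    [[0, 0, 0], [0, 0.92, 0], -1]
  ]
}}

```text
time: 28.35
tool_pos: [0.478, 0.2608, 0.1872]
tcp_rot: [2.006, 2.418, -0.001]
wrist_force: [0.3, -0.2, -0.6]
width: 1.002
```

Run:
```python
from h import *
s=status.read_state(); print({k:np.round(s[k],3) for k in ['time','q','tool_pos','tcp_rot','width']})
meas('wrist','w6')
```

```text
{'time': np.float64(28.35), 'q': array([ 4.540e-01,  5.100e-02,  1.932e+00, -1.000e-03,  1.159e+00,
        2.690e-01]), 'tool_pos': array([0.478, 0.261, 0.187]), 'tcp_rot': array([ 2.006e+00,  2.418e+00, -1.000e-03]), 'width': np.float64(1.002)}
table 0.0001
blue [377. 218.] 2321 zt 0.028 rect [613.1 215.2] [ 55.1 105.9] 9.4 
blue [331. 348.] 1400 zt 0.015 rect [608.3  46. ] [72.2 60.9] 11.1 
tall [413.   4.] 599 zt 0.056 rect [586.3 427.7] [21.7  4.9] 0.3  EDGE
tall [263. 131.] 2390 zt 0.041 rect [478.5 299.4] [47.4 45.9] 9.2 
tall [389. 225.] 1557 zt 0.070 rect [609.3 238. ] [26.7 27.4] 17.3 
tall [383. 258.] 287 zt 0.068 rect [625.6 198.8] [ 2.3 12.3] 48.8
```

Call:
{"method": "move_arm", "body": {
  "deltas": [
    [[0, 0, 0], [0, 0.2, -0.1], -1],
    [[0, 0, 0], [0, 0.37, -0.3], -1],
    [[0, 0, 0], [0, 0.37, -0.6], -1],
    [[0, 0, 0], [0, 0.37, -0.9], -1],
    [[0, 0, 0], [0, 0.37, -1], -1]
  ]
}}

```text
time: 29.02
tool_pos: [0.4756, 0.2983, 0.0834]
tcp_rot: [-2.003, -2.417, 0.009]
wrist_force: [-0.2, 0.5, -1.1]
width: 0.999
```

Call:
{"method": "move_arm", "body": {
  "deltas": [
    [[0, 0, 0], [0, 0, -0.25], -1],
    [[0, 0, 0], [0, 0, -0.5], -1],
    [[0, 0, 0], [0, 0, -0.68], -1],
    [[0, 0, 0], [0, 0, -0.74], -1],
    [[0, 0, 0], [0, 0, -0.74], -1],
    [[0, 0, 0], [0, 0, -0.74], 1],
    [[0, 0, 0], [0, 0, -0.74], 1],
    [[0, 0, 0], [0, 0, -0.74], 1],
    [[0, 0, 0], [0, 0, -0.74], 1],
    [[0, 0, 0], [0, 0, -0.74], 1],
    [[0, 0, 0], [0, 0, -0.74], 1],
    [[0, 0, 0], [0, 0, -0.74], 1]
  ]
}}

```text
time: 30.52
tool_pos: [0.479, 0.2994, 0.0145]
tcp_rot: [2.005, 2.418, 0.003]
wrist_force: [-1.2, -0.3, 6.1]
width: 0.548
```

Call:
{"method": "move_arm", "body": {
  "deltas": [
    [[0, 0, 0], [0, 0, 0.1], 1],
    [[0, 0, 0], [0, 0, 0.3], 1],
    [[0, 0, 0], [0, 0, 0.6], 1],
    [[0, 0, 0], [0, 0, 0.9], 1],
    [[0, 0, 0], [0, 0, 1], 1]
  ]
}}

```text
time: 31.15
tool_pos: [0.4793, 0.2996, 0.1157]
tcp_rot: [2.004, 2.417, 0.006]
wrist_force: [-0.3, -0.1, -0.9]
width: 0.546
```

Call:
{"method": "move_arm", "body": {
  "deltas": [
    [[0, 0, 0], [0.05, -0.15, 0], 1],
    [[0, 0, 0], [0.2, -0.4, 0], 1],
    [[0, 0, 0], [0.35, -0.7, 0], 1],
    [[0, 0, 0], [0.5, -1, 0], 1]
  ]
}}

```text
time: 31.65
tool_pos: [0.5271, 0.1966, 0.1111]
tcp_rot: [-2.004, -2.417, 0.005]
wrist_force: [-0.5, 0.7, -0.7]
width: 0.547
```

Call:
{"method": "move_arm", "body": {
  "deltas": [
    [[0, 0, 0], [0.15, -0.3, 0], 1],
    [[0, 0, 0], [0.3, -0.6, 0], 1],
    [[0, 0, 0], [0.5, -1, 0], 1]
  ]
}}

```text
time: 32.02
tool_pos: [0.5768, 0.097, 0.111]
tcp_rot: [-2.003, -2.417, 0.004]
wrist_force: [0.5, 1.2, -1.0]
width: 0.549
```

Call:
{"method": "move_arm", "body": {
  "deltas": [
    [[0, 0, 0], [0.2, -0.3, 0], 1],
    [[0, 0, 0], [0.3, -0.5, 0], 1],
    [[0, 0, 0], [0.32, -0.6, 0], 1],
    [[0, 0, 0], [0.32, -0.6, 0], 1],
    [[0, 0, 0], [0.32, -0.6, 0], 1]
  ]
}}

```text
time: 32.65
tool_pos: [0.6094, 0.0397, 0.113]
tcp_rot: [-2.004, -2.419, 0.0]
wrist_force: [0.0, 0.4, -0.8]
width: 0.545
```

Run:
```python
from h import *
s=status.read_state(); print({k:np.round(s[k],3) for k in ['time','q','tool_pos','tcp_rot','width']})
meas('top','t7'); meas('wrist','w7')
```

```text
{'time': np.float64(32.65), 'q': array([ 0.024,  0.243,  1.86 ,  0.   ,  1.04 , -0.163]), 'tool_pos': array([0.609, 0.04 , 0.113]), 'tcp_rot': array([-2.004, -2.419,  0.   ]), 'width': np.float64(0.545)}
table -0.0002
blue [273. 174.] 151 zt 0.018 rect [625.7 -49.6] [44.4 78.2] 90.0 
blue [318. 177.] 628 zt 0.015 rect [ 613.5 -203.8] [ 66.8 116.3] 14.2 
blue [194. 177.] 332 zt 0.029 rect [612.5 213.6] [ 64.2 103.9] 4.9 
tall [406. 168.] 392 zt 0.091 rect [ 634.5 -489.3] [68.7 68.5] 37.1 
tall [113. 193.] 1019 zt 0.064 rect [553.3 485.6] [121.9  85. ] 86.9 
tall [305. 233.] 277 zt 0.034 rect [ 423.4 -156.5] [34.8 82.5] 30.6 
table 0.0002
blue [314.  12.] 1963 zt 0.029 rect [621.5 169.5] [55.1 20.8] 11.0  EDGE
blue [260. 178.] 5655 zt 0.015 rect [610.3  40.2] [72.1 70.3] 11.4 
tall [294.  22.] 265 zt 0.028 rect [610.8 159.1] [11.8 37.2] 79.2  EDGE
tall [217. 153.] 257 zt 0.016 rect [583.3  60.7] [28.7 18.9] 11.4 
tall [ 16. 333.] 1388 zt 0.031 rect [ 414.  -135.1] [47.9 34.2] 50.1  EDGE
```

View pics/w7.png

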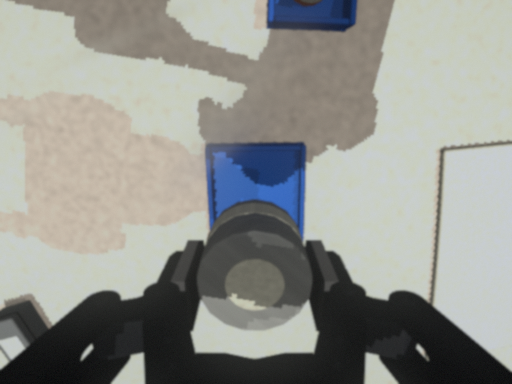

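The second tin is held over the +y bay at (255,270), lined up with the tray.

Call:
{"method": "move_arm", "body": {
  "deltas": [
    [[0, 0, 0], [0, 0, -0.2], 1],
    [[0, 0, 0], [0, 0, -0.4], 1],
    [[0, 0, 0], [0, 0, -0.6], 1],
    [[0, 0, 0], [0, 0, -0.75], 1],
    [[0, 0, 0], [0, 0, -0.85], 1],
    [[0, 0, 0], [0, 0, -0.9], 1],
    [[0, 0, 0], [0, 0, -0.92], 1],
    [[0, 0, 0], [0, 0, -0.92], 1]
  ]
}}

```text
time: 33.75
tool_pos: [0.6106, 0.0388, 0.0218]
tcp_rot: [2.005, 2.418, 0.001]
wrist_force: [-0.7, 0.3, -0.4]
width: 0.543
```

Call:
{"method": "move_arm", "body": {
  "deltas": [
    [[0, 0, 0], [0, 0, -0.01], 1],
    [[0, 0, 0], [0, 0, -0.02], 1],
    [[0, 0, 0], [0, 0, -0.03], 1],
    [[0, 0, 0], [0, 0, -0.035], 1],
    [[0, 0, 0], [0, 0, -0.035], 1],
    [[0, 0, 0], [0, 0, -0.035], 1]
  ]
}}

```text
time: 34.5
tool_pos: [0.6103, 0.0389, 0.0185]
tcp_rot: [2.005, 2.418, 0.0]
wrist_force: [-2.4, 0.1, 4.6]
width: 0.55
```

Call:
{"method": "move_arm", "body": {
  "deltas": [
    [[0, 0, 0], [0, 0, 0], -0.2],
    [[0, 0, 0], [0, 0, 0], -0.4],
    [[0, 0, 0], [0, 0, 0], -0.6],
    [[0, 0, 0], [0, 0, 0], -0.8],
    [[0, 0, 0], [0, 0, 0], -0.8],
    [[0, 0, 0], [0, 0, 0], -0.8],
    [[0, 0, 0], [0, 0, 0.2], -0.8],
    [[0, 0, 0], [0, 0, 0.5], -0.8],
    [[0, 0, 0], [0, 0, 0.8], -0.8],
    [[0, 0, 0], [0, 0, 1], -0.8]
  ]
}}

```text
time: 35.75
tool_pos: [0.6114, 0.0389, 0.1211]
tcp_rot: [2.003, 2.416, 0.004]
wrist_force: [0.9, 0.2, 0.7]
width: 0.9
```

Call:
{"method": "move_arm", "body": {
  "deltas": [
    [[0, 0, 0], [-0.2, -0.2, 0.2], -1],
    [[0, 0, 0.03], [-0.45, -0.45, 0.5], -1],
    [[0, 0, 0.07], [-0.7, -0.7, 0.7], -1],
    [[0, 0, 0.11], [-1, -1, 0.7], -1]
  ]
}}

```text
time: 36.25
tool_pos: [0.5111, -0.062, 0.191]
tcp_rot: [1.782, 2.581, 0.003]
wrist_force: [0.3, -1.2, -0.1]
width: 1.001
```

Call:
{"method": "move_arm", "body": {
  "deltas": [
    [[0, 0, 0.04], [-0.3, -0.3, 0], -1],
    [[0, 0, 0.08], [-0.6, -0.6, 0], -1],
    [[0, 0, 0.11], [-0.8, -0.88, 0], -1],
    [[0, 0, 0.11], [-0.85, -0.93, 0], -1],
    [[0, 0, 0.11], [-0.85, -0.93, 0], -1],
    [[0, 0, 0.11], [-0.85, -0.93, 0], -1]
  ]
}}

```text
time: 37.0
tool_pos: [0.4258, -0.1535, 0.188]
tcp_rot: [1.559, 2.727, 0.001]
wrist_force: [0.2, -0.1, 0.5]
width: 1.004
```

Run:
```python
from h import *
s=status.read_state(); print({k:np.round(s[k],3) for k in ['time','q','tool_pos','tcp_rot','width']})
r=s['tcp_rot']; print('jaw deg',2*np.degrees(np.arctan2(r[1],r[0]))-90)
meas('wrist','w8')
```

```text
{'time': np.float64(37.0), 'q': array([-4.010e-01, -1.340e-01,  2.108e+00,  1.000e-03,  1.167e+00,
       -9.340e-01]), 'tool_pos': array([ 0.426, -0.154,  0.188]), 'tcp_rot': array([1.559e+00, 2.727e+00, 1.000e-03]), 'width': np.float64(1.004)}
jaw deg 30.496292344358864
table 0.0001
blue [478. 131.] 4007 zt 0.015 rect [616.4   3.4] [ 74.2 142.4] 12.0  EDGE
blue [395. 255.] 1464 zt 0.014 rect [ 604.5 -168.3] [64.4 47.1] 14.2 
blue [349. 311.] 579 zt 0.014 rect [ 601.8 -246.8] [29.1 59.5] 55.4 
tall [505.  99.] 591 zt 0.035 rect [593.7  25.4] [ 7.2 32.4] 40.1  EDGE
tall [254. 170.] 3530 zt 0.031 rect [ 426.3 -155. ] [35.8 85.6] 29.6 
tall [490. 167.] 2145 zt 0.045 rect [617.7 -35.5] [32.9 47.1] 42.4  EDGE
```

View pics/w8.png

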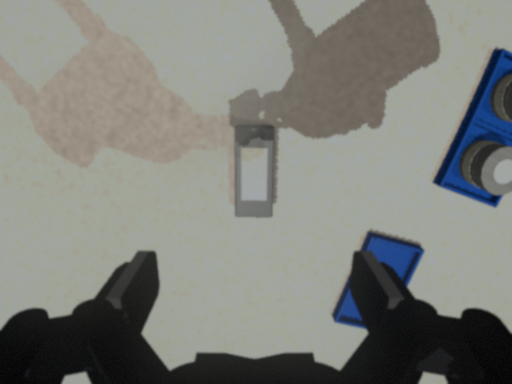

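The slide box is at (254,170), lined up with the jaws. The tins are in their bays at the right edge and the slide tray is at (385,275).

Call:
{"method": "move_arm", "body": {
  "deltas": [
    [[0, 0, -0.01], [0.01, -0.01, -0.2], -1],
    [[0, 0, -0.01], [0.01, -0.01, -0.5], -1],
    [[0, 0, -0.01], [0.01, -0.01, -0.8], -1],
    [[0, 0, -0.01], [0.01, -0.01, -1], -1]
  ]
}}

```text
time: 37.55
tool_pos: [0.4259, -0.154, 0.0862]
tcp_rot: [-1.578, -2.714, 0.0]
wrist_force: [-0.0, -0.2, 0.8]
width: 1.001
```

Call:
{"method": "move_arm", "body": {
  "deltas": [
    [[0, 0, 0], [0, 0, -0.25], -1],
    [[0, 0, 0], [0, 0, -0.5], -1],
    [[0, 0, 0], [0, 0, -0.7], -1],
    [[0, 0, 0], [0, 0, -0.755], -1],
    [[0, 0, 0], [0, 0, -0.755], -1],
    [[0, 0, 0], [0, 0, -0.755], 1],
    [[0, 0, 0], [0, 0, -0.755], 1],
    [[0, 0, 0], [0, 0, -0.755], 1],
    [[0, 0, 0], [0, 0, -0.755], 1],
    [[0, 0, 0], [0, 0, -0.755], 1],
    [[0, 0, 0], [0, 0, -0.755], 1],
    [[0, 0, 0], [0, 0, -0.755], 1],
    [[0, 0, 0], [0, 0, -0.755], 1]
  ],
  "grip_force": 45
}}

```text
time: 39.17
tool_pos: [0.4269, -0.1555, 0.0131]
tcp_rot: [1.58, 2.713, 0.0]
wrist_force: [-0.9, 0.8, 5.2]
width: 0.412
```

Call:
{"method": "move_arm", "body": {
  "deltas": [
    [[0, 0, 0], [0, 0, 0.1], 1],
    [[0, 0, 0], [0, 0, 0.25], 1],
    [[0, 0, 0], [0, 0, 0.45], 1],
    [[0, 0, 0], [0, 0, 0.65], 1],
    [[0, 0, 0], [0, 0, 0.8], 1],
    [[0, 0, 0], [0, 0, 0.8], 1]
  ]
}}

```text
time: 39.92
tool_pos: [0.4273, -0.1557, 0.094]
tcp_rot: [1.579, 2.712, 0.001]
wrist_force: [-0.7, 0.2, -0.3]
width: 0.409
```

Run:
```python
from h import *
s=status.read_state(); print({k:np.round(s[k],3) for k in ['time','q','tool_pos','tcp_rot','width']})
meas('scene','s9'); i,p,d=snap('wrist','w9')
q=np.hstack([cv2.imread('pics/s9.png')[90:270,150:390],cv2.resize(cv2.imread('pics/w9.png'),(240,180))])
cv2.imwrite('pics/c9.png',cv2.resize(q,None,fx=1.6,fy=1.6))
```

```text
{'time': np.float64(39.925), 'q': array([-0.404, -0.025,  2.198,  0.   ,  0.965, -0.92 ]), 'tool_pos': array([ 0.427, -0.156,  0.094]), 'tcp_rot': array([1.579e+00, 2.712e+00, 1.000e-03]), 'width': np.float64(0.409)}
table -0.0
blue [192. 195.] 533 zt 0.014 rect [ 617.8 -200. ] [ 69.1 116.9] 13.0 
blue [240. 228.] 461 zt 0.016 rect [621.3   5.8] [ 76.1 144.8] 12.0 
blue [300. 259.] 583 zt 0.029 rect [618.1 216.2] [ 59.6 106.9] 10.8 
tall [128. 152.] 566 zt 0.090 rect [ 639.4 -485.6] [75.9 68.9] 67.3 
tall [244. 152.] 349 zt 0.114 rect [ 433.1 -152.9] [55.7 85. ] 33.3 
tall [228. 214.] 282 zt 0.046 rect [627.7 -28.4] [46.  45.6] 8.4 
tall [250. 222.] 299 zt 0.047 rect [612.8  40.5] [47.5 44.4] 46.7 
tall [299. 248.] 540 zt 0.070 rect [616.3 214.2] [29.2 76.8] 11.3 
tall [412. 293.] 2377 zt 0.063 rect [560.6 491.8] [122.3  83.5] 89.2
```

View pics/c9.png

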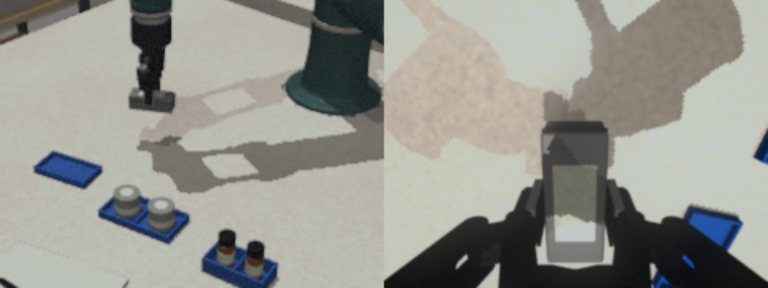

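The box is lifted level in the jaws (left at (150,100), right at (575,190)). The vials and tins all stand in their bays.

Call:
{"method": "move_arm", "body": {
  "deltas": [
    [[0, 0, -0.01], [0.15, -0.05, 0], 1],
    [[0, 0, -0.05], [0.4, -0.1, 0], 1],
    [[0, 0, -0.1], [0.7, -0.2, 0], 1],
    [[0, 0, -0.14], [1, -0.3, 0], 1]
  ]
}}

```text
time: 40.52
tool_pos: [0.5275, -0.1855, 0.0911]
tcp_rot: [-1.872, -2.522, 0.0]
wrist_force: [-0.0, -0.1, -0.9]
width: 0.407
```

Call:
{"method": "move_arm", "body": {
  "deltas": [
    [[0, 0, -0.03], [0.3, -0.1, 0], 1],
    [[0, 0, -0.03], [0.6, -0.15, 0], 1],
    [[0, 0, -0.03], [0.8, -0.17, 0], 1],
    [[0, 0, -0.03], [0.87, -0.17, 0], 1],
    [[0, 0, -0.03], [0.87, -0.17, 0], 1],
    [[0, 0, -0.03], [0.87, -0.17, 0], 1]
  ]
}}

```text
time: 41.28
tool_pos: [0.6122, -0.2019, 0.0917]
tcp_rot: [-1.928, -2.479, 0.001]
wrist_force: [1.1, -0.4, -0.4]
width: 0.412
```

Run:
```python
from h import *
s=status.read_state(); print({k:np.round(s[k],3) for k in ['time','q','tool_pos','tcp_rot','width']})
r=s['tcp_rot']; print('jaw deg',2*np.degrees(np.arctan2(r[1],r[0]))-90)
meas('wrist','w10')
```

```text
{'time': np.float64(41.275), 'q': array([-0.357,  0.324,  1.798, -0.   ,  1.021, -0.606]), 'tool_pos': array([ 0.612, -0.202,  0.092]), 'tcp_rot': array([-1.928e+00, -2.479e+00,  1.000e-03]), 'width': np.float64(0.412)}
jaw deg -345.7351894749748
table 0.0001
blue [279. 148.] 2723 zt 0.014 rect [ 617.1 -186. ] [48.9 85.8] 14.6
```

View pics/w10.png

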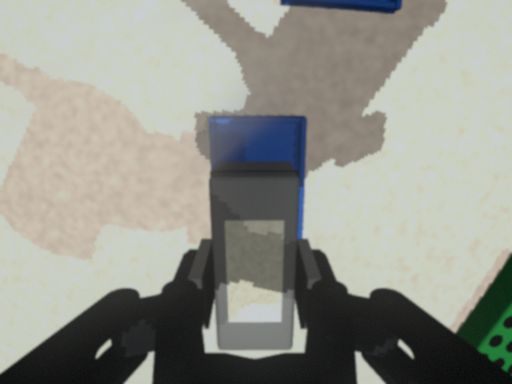

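The box is held above the slide tray, parallel to it (tray outline at (257,150), box at (255,260)).

Call:
{"method": "move_arm", "body": {
  "deltas": [
    [[0, 0, 0], [0, 0, -0.15], 1],
    [[0, 0, 0], [0, 0, -0.35], 1],
    [[0, 0, 0], [0, 0, -0.5], 1],
    [[0, 0, 0], [0, 0, -0.62], 1],
    [[0, 0, 0], [0, 0, -0.69], 1],
    [[0, 0, 0], [0, 0, -0.72], 1],
    [[0, 0, 0], [0, 0, -0.72], 1],
    [[0, 0, 0], [0, 0, -0.72], 1]
  ]
}}

```text
time: 42.32
tool_pos: [0.6137, -0.2024, 0.021]
tcp_rot: [1.928, 2.479, 0.001]
wrist_force: [-0.6, 0.4, -0.4]
width: 0.408
```

Call:
{"method": "move_arm", "body": {
  "deltas": [
    [[0, 0, 0], [0, 0, -0.01], 1],
    [[0, 0, 0], [0, 0, -0.02], 1],
    [[0, 0, 0], [0, 0, -0.03], 1],
    [[0, 0, 0], [0, 0, -0.03], 1],
    [[0, 0, 0], [0, 0, -0.03], 1]
  ]
}}

```text
time: 42.95
tool_pos: [0.6131, -0.2021, 0.0172]
tcp_rot: [-1.928, -2.48, 0.0]
wrist_force: [-0.8, 0.4, -0.4]
width: 0.407
```

Call:
{"method": "move_arm", "body": {
  "deltas": [
    [[0, 0, 0], [0, 0, -0.005], 1],
    [[0, 0, 0], [0, 0, -0.01], 1],
    [[0, 0, 0], [0, 0, -0.01], 1],
    [[0, 0, 0], [0, 0, -0.01], 1]
  ]
}}

```text
time: 43.45
tool_pos: [0.6131, -0.2021, 0.0172]
tcp_rot: [-1.928, -2.48, -0.0]
wrist_force: [-2.9, 0.9, 5.1]
width: 0.407
```

Call:
{"method": "move_arm", "body": {
  "deltas": [
    [[0, 0, 0], [0, 0, 0], 0],
    [[0, 0, 0], [0, 0, 0], -0.2],
    [[0, 0, 0], [0, 0, 0], -0.4],
    [[0, 0, 0], [0, 0, 0], -0.6],
    [[0, 0, 0], [0, 0, 0], -0.8],
    [[0, 0, 0], [0, 0, 0], -0.8],
    [[0, 0, 0], [0, 0, 0.2], -0.8],
    [[0, 0, 0], [0, 0, 0.5], -0.8],
    [[0, 0, 0], [0, 0, 0.8], -0.8],
    [[0, 0, 0], [0, 0, 1], -0.8]
  ]
}}

```text
time: 44.7
tool_pos: [0.6144, -0.2026, 0.1197]
tcp_rot: [1.926, 2.477, 0.002]
wrist_force: [0.7, -0.4, -0.8]
width: 0.903
```

Call:
{"method": "move_arm", "body": {
  "deltas": [
    [[0, 0, 0], [-0.3, 0, 0.3], -1],
    [[0, 0, 0], [-0.6, 0, 0.6], -1],
    [[0, 0, 0], [-1, 0, 1], -1],
    [[0, 0, 0], [-1, 0, 1], -1],
    [[0, 0, 0], [-1, 0, 1], -1]
  ]
}}

```text
time: 45.32
tool_pos: [0.5133, -0.2021, 0.2167]
tcp_rot: [1.928, 2.479, 0.001]
wrist_force: [-0.1, -0.1, -0.4]
width: 1.002
```

Run:
```python
from h import *
s=status.read_state(); print({k:np.round(s[k],3) for k in ['time','tool_pos','wrist_force','width']})
meas('scene','s11'); meas('wrist','w11')
q=np.hstack([cv2.imread('pics/s11.png')[100:340,90:450],cv2.resize(cv2.imread('pics/w11.png'),(320,240))])
cv2.imwrite('pics/c11.png',cv2.resize(q,None,fx=1.17,fy=1.17))
```

```text
{'time': np.float64(45.325), 'tool_pos': array([ 0.513, -0.202,  0.217]), 'wrist_force': array([-0.138, -0.145, -0.352]), 'width': np.float64(1.002)}
table 0.0
blue [193. 199.] 212 zt 0.015 rect [ 620.3 -197.3] [ 66.5 118. ] 19.7 
blue [240. 228.] 461 zt 0.016 rect [621.4   7. ] [ 75.9 144.9] 12.4 
blue [300. 259.] 582 zt 0.029 rect [617.9 216.1] [ 60.  106.7] 9.5 
tall [128. 152.] 562 zt 0.089 rect [ 640.3 -485.5] [73.9 71.8] 87.6 
tall [192. 190.] 341 zt 0.037 rect [ 615.3 -200.1] [39.3 86.7] 14.8 
tall [228. 214.] 285 zt 0.046 rect [625.6 -28.6] [49.2 46.7] 3.4 
tall [250. 222.] 293 zt 0.046 rect [612.4  39.9] [49.5 43.9] 42.4 
tall [299. 248.] 534 zt 0.071 rect [616.6 214.4] [30.5 78.2] 9.7 
tall [412. 293.] 2378 zt 0.063 rect [559.4 491.4] [125.   83.7] 87.9 
table 0.0001
blue [396.  42.] 2039 zt 0.016 rect [625.8 -37.7] [74.5 59.9] 11.7  EDGE
blue [342. 171.] 2390 zt 0.015 rect [ 613.3 -200.9] [ 63.7 112.6] 14.8 
tall [417.  22.] 2543 zt 0.045 rect [625.3 -34.5] [48.6 38.9] 16.8  EDGE
tall [347. 186.] 3182 zt 0.035 rect [ 612.7 -201.9] [37.2 86. ] 15.1
```

View pics/c11.png

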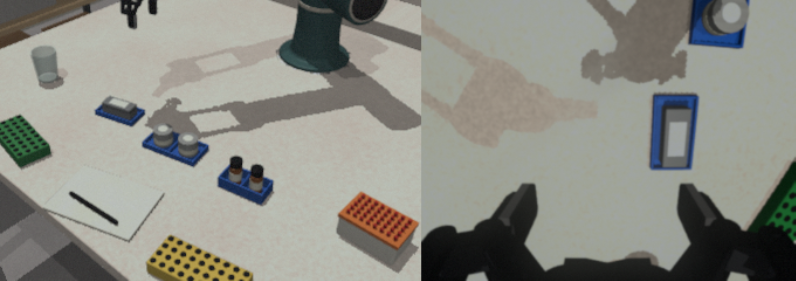

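The final view shows everything seated: box at (120,105) and (675,130), tins at (175,140), vials at (247,172). The beaker and tip box are unmoved, and the gripper is empty and clear.

```bash
python3 -c "
from workcell import order; print(order.finish_job())"
```

```text
the job is handed in; nothing more can be done
None
```

The bench is cleared and the job is handed in at about 45 s, against the 123 s limit. I placed the two vials first, then the two tins, then the slide box. Each was lowered until light floor contact (about 5–7 N) and then released.

My last camera checks showed:
- **Vials:** both upright in separate rack bays, tops at about 70 mm, within about 2 mm of the bay centres.
- **Tins:** both level in separate tray bays, tops at about 45 mm, within a few mm of the bay centres.
- **Slide box:** flat with its label up, centred in its tray to about 1 mm and parallel to it.
- **Beaker and tip box:** not moved, within the measurement scatter of about 2 mm.
- **Gripper:** open, empty and clear of everything, with wrist force near zero.

No check failed. The only disagreement was that the scene camera reads 2–5 mm off the wrist and top cameras. I used the wrist readings for every grasp and placing.

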